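# Microscope bench: lamp on, then take the picture

### The job

Take the picture at the microscope bench: switch the lamp on by pressing the raised end of the paddle on the rectangular lamp box until the paddle has rocked right over, and only then press the big button of the round shutter puck well down and let it spring back up. Press gently, with the fingertips only: the lamp box and the puck must stay where they stand, neither pushed along, tipped nor picked up. Leave the two-key stage pad (do not press its keys), the jar, the dish and the brush alone, and finish clear of everything.

Things in the scene. Friction and masses are not known exactly. Their poses are not given: they have to be found in the camera images.
- lamp_box: loose off-white rectangular box 110 x 80 x 30 mm (x, y, z), about 0.6 kg, standing on the bench; origin under its centre, z up. It carries one black rocking paddle 70 x 40 mm (length along the box's x) whose pivot lies across the middle of the box, 40 mm above the bench. The end towards the box's -x starts raised; it bears a small white dot.
- lamp_paddle (a joint): tilt of the paddle in rad: about 0 = off (the dotted -x end raised), 0.32 = on (that end fully down, the other end up). It stays where it is left; lamp is on above 0.24. About 2 N on the press point rocks it. A press point 24 mm from the pivot sinks 7.7 mm over the full swing
- paddle_press (a point): point on the top face of the paddle, on its centre line 24 mm from the pivot towards the raised, dotted end; 48 mm above the bench when off, 40 mm when on
- shutter_puck: loose round off-white puck, 80 mm diameter, 28 mm high, about 0.5 kg, standing on the bench; origin under its centre, z up. It has one round black button of 32 mm diameter at its centre.
- shutter_button (a joint): how far the shutter button is pressed, in m: 0 = up, 0.008 = fully down; it takes the picture above 0.0045. A spring returns it; 2 N starts it moving and 6.5 N holds it fully down
- shutter_button_top (a point): centre of the top face of the shutter button, 40 mm above the bench when up (12 mm above the puck)
- stage_pad: loose off-white oblong pad 120 x 64 x 30 mm with two round black keys of 26 mm diameter, 30 mm either side of its centre along its x, tops 42 mm above the bench; origin under its centre. No part of the job
- stage_key_a (a joint): how far the stage pad's -x key is pressed, in m: 0 = up; leave at 0
- stage_key_b (a joint): how far the stage pad's +x key is pressed, in m: 0 = up; leave at 0
- jar_mid (a point): centre, half-way up, of a loose closed glass jar, 44 mm diameter, 60 mm high; bystander
- dish: loose closed flat culture dish, 90 mm diameter, 17 mm high, origin under its centre; bystander
- brush_grip (a point): point on the handle of a loose small brush, about 150 mm long, lying flat on the bench; bystander
There are look-alikes about, which are no part of the job. Leave any red look-alike of the shutter_puck alone. Leave any green look-alike of the lamp_box alone.

How it is judged:
By the outcome, as a careful person would: the job done as asked, in the order asked, and still so for the second after the job is handed in, with the robot touching nothing.
It also fails if it takes over 43 s, if anything falls off the work surface, if the arm or the gripper's body presses on something with over 40 N, if the wrist force passes 120 N, or if a joint passes its speed limit or range.

### The arm

A 7-joint arm with a two-finger parallel gripper is mounted at the origin on the work surface. World frame = base frame: x ahead of the robot, y to its left, z up, the work surface at z = 0. Lengths are in m, angles in rad, forces in N, time in s.
With the tool pointing down it reaches from about 0.35 to 0.9 m from the base axis. Payload 8.1 kg.
Tool frame: the origin (TCP) lies midway between the tips of the shut fingers; the grasp point (between the pads) lies 19 mm behind it; z points along the fingers, y is the line along which they close (so a half turn about z gives the same grasp; the last joint's range is limited). The gripper opens to 92 mm and grips with 3 to 60 N. Pads are 19 mm wide; open, the fingers measure 130 mm over their backs; the gripper's body (75 mm by 190 mm) begins 47 mm behind the grasp point.
Start: joints at [1.045, 0.434, 0.025, 1.573, -0.012, 1.134, -0.075], TCP at [0.256, -0.57, 0.227] pointing down, gripper open.
Joint ranges: [-2.62, 2.62], [-0.44, 2.09], [-1.27, 1.32], [0.08, 2.57], [-1.32, 4.46], [0.12, 2], [-2.74, 2.74]. Speed limits (rad/s): [2.22, 2.22, 3.01, 3.01, 3.14, 3.14, 3.14].

### API

Orientations are given as a rotation vector (axis times angle).
In Python, from cell import arm gives the robot as it stands.
- The arm moves only by the tool send_rows, never from a script. Its argument "increments" is a list of rows, each a list of 3 entries, a list of its own where there are three numbers: the finger opening in cm, from 0 to 9.18, then the shift along the tool's x, y, z in cm, then the turn, a rotation vector about the tool's x, y, z in rad. A call has 1 to 5 rows; each row shifts and turns the commanded pose from where the row before left it, along the tool's axes as they then stand; what a row does not reach is not made up. A row lasts 1/10 s, in which the tool goes at most 50 mm and 8.59 degrees, less where a joint would pass 70% of its speed; a pose out of reach is approached as far as the arm can. A call is refused whole if a number of a shift passes 5 or a number of a turn 0.15, either way. A call with a gripper value outside its range is refused whole. The fingers move at their own pace and stop on an object; "force" is the grip in N (left out, the last holds). Time passes only in rows, so rows that do not move let the fingers close. It gives the time, the measured TCP pose, the force, the opening and the grip force at its end, in the units of the state.
- arm.observe(): the state, without advancing time (a new reading comes with each control period).
- arm.get_image(name): name is "scene" or "top" or "wrist"; returns the picture (420x560x3 uint8, red, green, blue); there is no depth.
- arm.camera_params(name): a dict with "camera_matrix" (3x3 intrinsics, pixels), "R" (3x3) and "t" (3): a world point X has camera coordinates R X + t. Camera axes: x right, y down, z forward; pixel columns grow to the right and rows downward; lengths in m; the calibration is good to about 2 mm. The wrist camera is an equidistant fisheye: a pixel r from the principal point sees the ray r / f radians off the axis. A picture is of the moment at which its call begins: read the wrist's pose just before it. camera_params takes no time and is no camera call; for the wrist camera it gives the pose at the moment of the call.
- arm.sign_off(): hands the job in; it is judged then, once.
The state is a dict: "clock": time; "joints": joint angles; "dq": joint speeds; "joint_efforts": joint torques, N m; "position": TCP position; "ee_rot": TCP orientation; "force": force on the tool from outside, world axes, zero at the start; "ft_torque": the same for the moment, N m; "width": opening from 0.0 (shut) to 1.0 (fully open); "gripper_force": force on a finger pad.
Only numpy, scipy, OpenCV 4.12 (cv2) and the standard library are available. Lean on these libraries where they do the work, as an engineer would, in place of code of your own. Each camera call takes 0.05 s, during which the arm holds its last target. There are 200 camera calls.

## Working session

There is one attempt and no reset: what is moved stays moved. The work goes in short steps, Python scripts to look and compute and a tool call to move; the robot and the scene stay as the last step left them, time stands still between calls to the robot, and variables do not carry over. Pictures are saved under pics/ and viewed, at most 10 in all, crops included, and the job is handed in when it is done.

Besides the shell and the picture viewer there is one more tool, called after "Emit:" as name(argument=value, ...), one argument or row to a line, values as JSON. send_rows: Moves the arm, as the interface text tells. Its arguments: {"type":"object","properties":{"increments":{"type":"array"},"force":{"type":"number"}},"required":["increments"]}

```bash
mkdir -p pics
python3 - <<'E'
from cell import arm
import cv2,numpy as np
s=arm.observe();print({k:np.round(v,3) for k,v in s.items()})
for n in("top","scene"):
    im=arm.get_image(n);cv2.imwrite(f"pics/{n}0.png",im[:,:,::-1])
    p=arm.camera_params(n);print(n,p)
E
```

```text
{'clock': np.float64(0.0), 'joints': array([ 1.045,  0.435,  0.025,  1.574, -0.012,  1.134, -0.075]), 'dq': array([ 0.   , -0.001,  0.   ,  0.   ,  0.001,  0.001, -0.   ]), 'joint_efforts': array([-1.0000e-03, -6.6787e+01,  9.8400e-01, -3.1447e+01, -6.1000e-02,
        4.3000e-02,  0.0000e+00]), 'position': array([ 0.256, -0.57 ,  0.226]), 'ee_rot': array([-3.07e+00, -6.59e-01,  1.00e-03]), 'force': array([-0.068,  0.493, -0.103]), 'ft_torque': array([ 0.041, -0.017, -0.008]), 'gripper_force': np.float64(0.0), 'width': np.float64(0.999)}
top {'camera_matrix': array([[534.57322047,   0.        , 275.60430871],
       [  0.        , 534.57322047, 208.91743121],
       [  0.        ,   0.        ,   1.        ]]), 'R': array([[ 0.02776519, -0.99957586,  0.00878632],
       [-0.99418407, -0.02852825, -0.10384688],
       [ 0.10405349, -0.00585189, -0.99455449]]), 't': array([-0.03995877,  0.55960841,  1.05543078])}
scene {'camera_matrix': array([[432.71559512,   0.        , 282.29779478],
       [  0.        , 432.71559512, 201.70376662],
       [  0.        ,   0.        ,   1.        ]]), 'R': array([[-8.27936542e-03,  9.99884896e-01,  1.27140045e-02],
       [ 5.85441310e-01,  1.51544574e-02, -8.10573140e-01],
       [-8.10672514e-01,  7.32272233e-04, -5.85499393e-01]]), 't': array([ 0.04980231, -0.28527922,  1.51005328])}
```

View pics/top0.png

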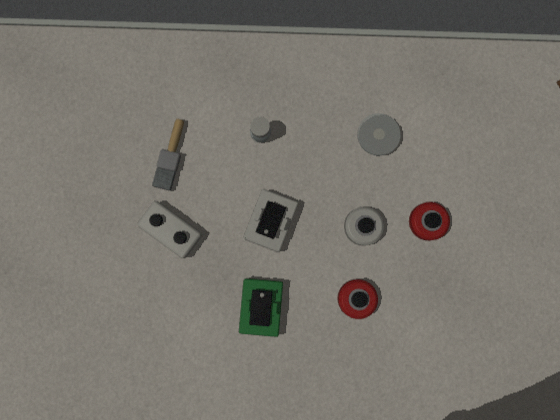

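View pics/scene0.png

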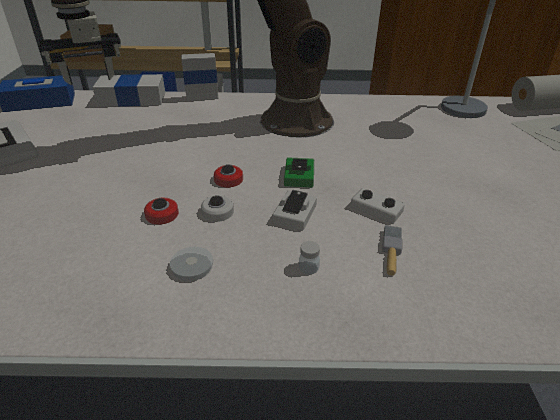

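The white box at top (271,220) is the lamp_box, because the one at (261,307) is green. The off-white puck at (365,226) is the shutter, because those at (430,220) and (358,299) are red. The pad is at (170,230), the jar at (261,129), the dish at (380,134) and the brush at (170,155). I'll measure the two targets and confirm them in one crop.

```bash
cat > h.py <<'E'
import cv2,numpy as np
from cell import arm
from scipy.spatial.transform import Rotation as Ro
def ray(n,uv,z,p=None):
    p=p or arm.camera_params(n);K,R,t=p["camera_matrix"],p["R"],p["t"]
    if n=="wrist":
        d=(np.array(uv,float)-K[:2,2])/K[0,0];r=np.hypot(*d)
        v=np.array([*(d/r*np.sin(r)),np.cos(r)]) if r>1e-9 else np.array([0,0,1.])
    else: v=np.linalg.solve(K,[uv[0],uv[1],1.])
    c=-R.T@t;w=R.T@v
    return c+w*(z-c[2])/w[2]
E
python3 - <<'E'
from h import *
for n,rects in(("top",dict(pad=(240,182,305,256),but=(342,203,390,250))),("scene",dict(pad=(268,184,322,232),but=(198,190,238,222)))):
    im=cv2.imread(f"pics/{n}0.png")
    for k,(a,b,c,d) in rects.items():
        g=cv2.cvtColor(im[b:d,a:c],cv2.COLOR_BGR2GRAY)
        m=(g<50).astype(np.uint8)
        cs,_=cv2.findContours(m,cv2.RETR_EXTERNAL,cv2.CHAIN_APPROX_NONE)
        cs=sorted(cs,key=cv2.contourArea)[-1]
        r=cv2.minAreaRect(cs+np.array([a,b]))
        print(n,k,r,cv2.contourArea(cs))
        z=.044 if k=="pad" else .04
        print(" ctr",ray(n,r[0],z).round(4),"corners",[ray(n,q,z)[:2].round(3).tolist() for q in cv2.boxPoints(r)])
        if k=="pad":
            f=np.zeros_like(m);cv2.drawContours(f,[cs],-1,1,-1)
            f=cv2.erode(f,np.ones((5,5)))
            gg=g*f;_,_,_,q=cv2.minMaxLoc(gg);ys,xs=np.where(gg>gg.max()*.6)
            w=gg[ys,xs].astype(float);dot=(a+(xs*w).sum()/w.sum(),b+(ys*w).sum()/w.sum())
            print(" dot",dot,gg.max(),len(xs),ray(n,dot,.049).round(4))
im=cv2.imread("pics/top0.png")[175:265,235:400]
cv2.imwrite("pics/crop1.png",cv2.resize(im,None,fx=4.6,fy=4.6,interpolation=cv2.INTER_CUBIC))
E
```

```text
top pad ((270.4655456542969, 219.08621215820312), (20.24079132080078, 34.3536376953125), 21.801410675048828) 627.5
 ctr [ 0.5383 -0.0144  0.044 ] corners [[0.513, 0.016], [0.578, -0.007], [0.564, -0.045], [0.499, -0.022]]
 dot (np.float64(265.5735174654752), np.float64(230.9187652315191)) 110 13 [ 0.514  -0.0054  0.049 ]
top but ((366.0, 225.0), (14.0, 16.0), 90.0) 184.0
 ctr [ 0.5322 -0.2062  0.04  ] corners [[0.546, -0.19], [0.547, -0.222], [0.519, -0.222], [0.518, -0.19]]
scene pad ((294.33563232421875, 201.4383544921875), (16.853925704956055, 23.291187286376953), 20.556045532226562) 297.5
 ctr [ 0.5476 -0.0169  0.044 ] corners [[0.58, -0.045], [0.488, -0.026], [0.513, 0.013], [0.602, -0.009]]
 dot (np.float64(294.1020408163265), np.float64(202.55527210884355)) 49 153 [ 0.559  -0.0178  0.049 ]
scene but ((215.5, 200.5), (9.0, 13.0), 90.0) 87.5
 ctr [ 0.5431 -0.2073  0.04  ] corners [[0.525, -0.226], [0.524, -0.194], [0.561, -0.189], [0.562, -0.22]]
```

View pics/crop1.png

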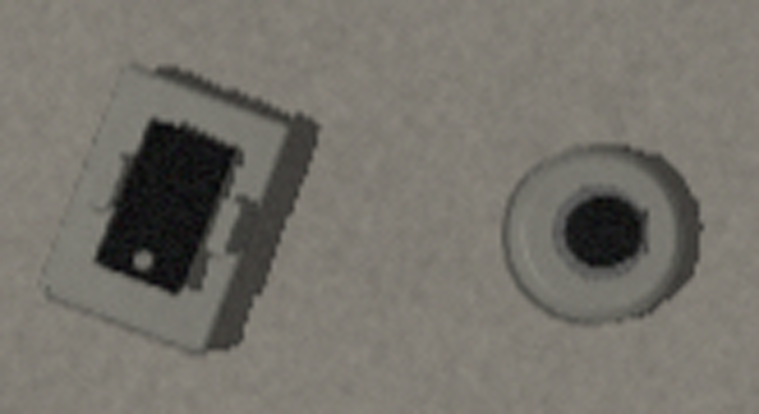

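The crop shows the off-white box with its black paddle, the white dot at the lower-left end (top px 266,231), and the off-white puck with its black button (366,225). The paddle measures about 69 x 40 mm, which matches. The press point works out at (0.516,-0.0065) and the button at (0.532,-0.206). I'll turn the tool so its x axis runs along the paddle (+0.77 rad about tool z) and shut the fingers.

Emit:
send_rows(
  increments=[
    [0,[0,0,0],[0,0,0.15]],
    [0,[0,0,0],[0,0,0.15]],
    [0,[0,0,0],[0,0,0.15]],
    [0,[0,0,0],[0,0,0.15]],
    [0,[0,0,0],[0,0,0.15]],
  ],
  force=10,
)

```text
clock: 0.6
position: [0.2563, -0.5697, 0.2263]
ee_rot: [-3.097, 0.521, 0.001]
force: [-0.6, -0.5, 0.3]
width: 0.619
gripper_force: 0.0
```

```bash
cat >> h.py <<'E'
def to(*targets):
    s=arm.observe();R=Ro.from_rotvec(s["ee_rot"]).as_matrix()
    print("t",round(float(s["clock"]),2),"pos",s["position"].round(4),"w",round(float(s["width"]),3),"F",s["force"].round(2))
    print("toolx",R[:,0].round(3),"z",R[:,2].round(3))
    for T in targets: print("to",T,"tool cm",(R.T@(np.array(T)-s["position"])*100).round(2))
E
python3 -c "
from h import *
to((.516,-.0065,.15))"
```

```text
t 0.6 pos [ 0.2563 -0.5697  0.2263] w 0.619 F [-0.62 -0.52  0.29]
toolx [ 0.945 -0.327 -0.001] z [-0.     0.001 -1.   ]
to (0.516, -0.0065, 0.15) tool cm [  6.11 -61.71   7.66]
```

Emit:
send_rows(
  increments=[
    [0,[0.4,-4,0],[0,0,0]],
    [0,[0.4,-4,0],[0,0,0]],
    [0,[0.4,-4,0],[0,0,0]],
    [0,[0.4,-4,0],[0,0,0]],
    [0,[0.4,-4,0],[0,0,0]],
  ],
)

```text
clock: 1.1
position: [0.34, -0.3853, 0.2265]
ee_rot: [-3.099, 0.512, 0.001]
force: [1.0, -0.1, -0.3]
width: 0.181
gripper_force: 0.0
```

Emit:
send_rows(
  increments=[
    [0,[0.4,-4,0.5],[0,0,0]],
    [0,[0.4,-4,0.5],[0,0,0]],
    [0,[0.4,-4,0.5],[0,0,0]],
    [0,[0.4,-4,0.5],[0,0,0]],
    [0,[0.4,-4,0.5],[0,0,0]],
  ],
)

```text
clock: 1.6
position: [0.4231, -0.2025, 0.2015]
ee_rot: [-3.1, 0.512, 0.0]
force: [1.4, 0.3, -0.4]
width: 0.006
gripper_force: 0.0
```

Emit:
send_rows(
  increments=[
    [0,[0.4,-4,0.5],[0,0,0]],
    [0,[0.4,-4,0.5],[0,0,0]],
    [0,[0.4,-4,0.5],[0,0,0]],
    [0,[0.4,-4,0.5],[0,0,0]],
    [0,[0,0,0],[0,0,0]],
  ],
)

```text
clock: 2.1
position: [0.4909, -0.0517, 0.181]
ee_rot: [-3.099, 0.499, 0.001]
force: [-0.8, 0.2, -0.5]
width: 0.003
gripper_force: 0.0
```

Run:
```python
from h import *
to((.516,-.0065,.15))
p=arm.camera_params("wrist");im=arm.get_image("wrist")
cv2.imwrite("pics/w1.png",im[:,:,::-1]);np.savez("w1.npz",**p)
```

```text
t 2.1 pos [ 0.4909 -0.0517  0.181 ] w 0.003 F [-0.83  0.23 -0.51]
toolx [ 0.949 -0.314 -0.001] z [-0.     0.003 -1.   ]
to (0.516, -0.0065, 0.15) tool cm [ 0.97 -5.07  3.11]
```

View pics/w1.png

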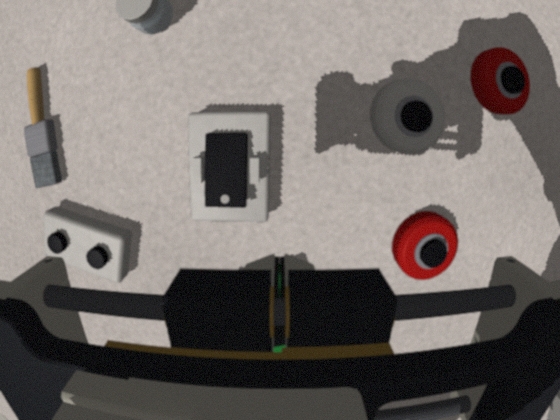

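Wrist view: the lamp paddle is at (227,170) with its dot at (225,199), and the shutter button is at (416,116). I'll cast these and check the size of the fingertips.

Run:
```python
from h import *
p=dict(np.load("w1.npz"));K=p["camera_matrix"]
im=cv2.imread("pics/w1.png")
for k,(a,b,c,d),z in(("pad",(192,120,262,215),.044),("but",(385,90,445,145),.04)):
    g=cv2.cvtColor(im[b:d,a:c],cv2.COLOR_BGR2GRAY);m=(g<45).astype(np.uint8)
    cs,_=cv2.findContours(m,0,cv2.CHAIN_APPROX_NONE);cs=max(cs,key=cv2.contourArea)+np.array([a,b])
    r=cv2.minAreaRect(cs);print(k,np.round(r[0],1),np.round(r[1],1),r[2],ray("wrist",r[0],z,p).round(4))
    C=np.array([ray("wrist",q,z,p)[:2] for q in cv2.boxPoints(r)]);print(C.round(4).tolist(),np.linalg.norm(np.diff(C,axis=0),axis=1).round(4))
print("dot",ray("wrist",(225,199),.049,p).round(4))
# project TCP-frame points
s=arm.observe();R=Ro.from_rotvec(s["ee_rot"]).as_matrix()
for q in((0,0,0),(0,.02,0),(0,-.02,0),(.0095,0,0),(-.0095,0,0),(0,.02,-.03)):
    X=p["R"]@(s["position"]+R@np.array(q))+p["t"];th=np.arctan2(np.hypot(X[0],X[1]),X[2]);u=X[:2]/np.hypot(X[0],X[1])*th*K[0,0]+K[:2,2];print(q,u.round(0),X[2].round(3))
```

```text
pad [225.3 169.1] [42.5 73. ] 1.2453643083572388 [ 0.5395 -0.0157  0.044 ]
[[0.514, 0.0168], [0.5783, -0.0094], [0.5641, -0.046], [0.5001, -0.0219]] [0.0694 0.0393 0.0684]
but [416. 116.] [32.2 31.3] 26.56505012512207 [ 0.5339 -0.2047  0.04  ]
[[0.533, -0.181], [0.5555, -0.203], [0.535, -0.2298], [0.5119, -0.207]] [0.0315 0.0338 0.0325]
dot [ 0.5138 -0.0067  0.049 ]
(0, 0, 0) [285. 270.] 0.174
(0, 0.02, 0) [321. 270.] 0.174
(0, -0.02, 0) [248. 270.] 0.174
(0.0095, 0, 0) [285. 254.] 0.172
(-0.0095, 0, 0) [284. 286.] 0.177
(0, 0.02, -0.03) [329. 299.] 0.146
```

Emit:
send_rows(
  increments=[
    [0,[0.4,-2.5,2],[0,0,0]],
    [0,[0.45,-2.6,2],[0,0,0]],
    [0,[0,0,3],[0,0,0]],
    [0,[0,0,3],[0,0,0]],
    [0,[0,0,0],[0,0,0]],
  ],
)

```text
clock: 2.65
position: [0.5108, -0.0137, 0.0786]
ee_rot: [3.097, -0.513, -0.01]
force: [-1.2, 0.1, 0.1]
width: 0.007
gripper_force: 0.0
```

Run:
```python
from h import *
to((.515,-.006,.055),(.515,-.006,.038))
a=arm.get_image("scene")[:,:,::-1][130:240,180:360]
cv2.imwrite("pics/s2.png",cv2.resize(a,None,fx=4.4,fy=4.4,interpolation=cv2.INTER_CUBIC))
```

```text
t 2.65 pos [ 0.5108 -0.0137  0.0786] w 0.007 F [-1.24  0.14  0.07]
toolx [ 0.947 -0.323 -0.006] z [-0.007 -0.001 -1.   ]
to (0.515, -0.006, 0.055) tool cm [ 0.16 -0.87  2.36]
to (0.515, -0.006, 0.038) tool cm [ 0.17 -0.87  4.06]
```

View pics/s2.png

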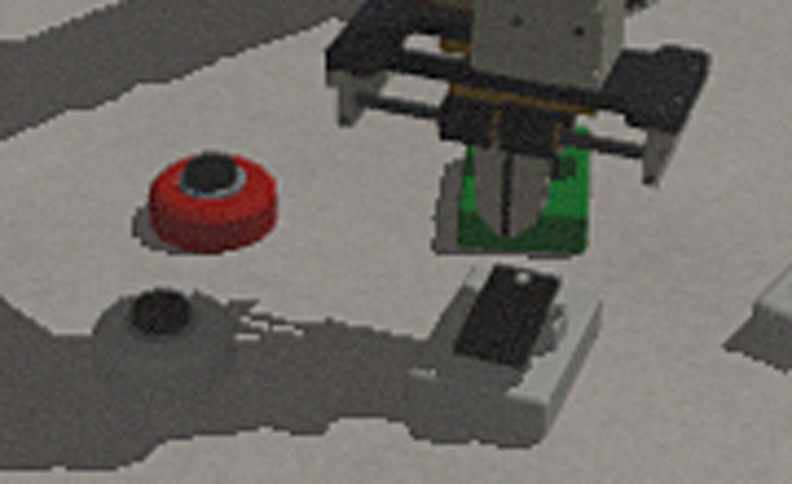

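The scene crop shows the shut fingers tapering to a narrow tip just above the dotted end at crop (522,278), with the lamp box and puck undisturbed. I'll align first, then go down.

Emit:
send_rows(
  increments=[
    [0,[0.15,-0.9,1],[0,0,0]],
    [0,[0,0,1],[0,0,0]],
    [0,[0,0,0],[0,0,0]],
    [0,[0,0,0],[0,0,0]],
  ],
)

```text
clock: 3.1
position: [0.5182, -0.0043, 0.062]
ee_rot: [3.099, -0.512, 0.0]
force: [0.2, 0.1, -0.2]
width: 0.004
gripper_force: 0.0
```

```bash
python3 -c "
from h import *
to((.5155,-.0062,.048),(.5155,-.0062,.039))"
```

```text
t 3.1 pos [ 0.5182 -0.0043  0.062 ] w 0.004 F [ 0.18  0.07 -0.16]
toolx [ 0.947 -0.321  0.   ] z [-0. -0. -1.]
to (0.5155, -0.0062, 0.048) tool cm [-0.2   0.27  1.4 ]
to (0.5155, -0.0062, 0.039) tool cm [-0.2   0.27  2.3 ]
```

Emit:
send_rows(
  increments=[
    [0,[-0.5,0.25,0.5],[0,0,0]],
    [0,[0,0,0.5],[0,0,0]],
    [0,[0,0,0.3],[0,0,0]],
    [0,[0,0,0.2],[0,0,0]],
    [0,[0,0,0.1],[0,0,0]],
  ],
)

```text
clock: 3.6
position: [0.5125, -0.0049, 0.0455]
ee_rot: [3.099, -0.512, -0.001]
force: [-0.9, -0.2, 0.8]
width: 0.003
gripper_force: 0.7
```

Emit:
send_rows(
  increments=[
    [0,[0,0,0.1],[0,0,0]],
    [0,[0,0,0.1],[0,0,0]],
    [0,[0,0,0.1],[0,0,0]],
    [0,[0,0,0],[0,0,0]],
  ],
)

```text
clock: 4.0
position: [0.5127, -0.0048, 0.0427]
ee_rot: [-3.1, 0.512, 0.0]
force: [-0.3, 0.1, 1.8]
width: 0.002
gripper_force: 0.6
```

Emit:
send_rows(
  increments=[
    [0,[0,0,0.1],[0,0,0]],
    [0,[0,0,0.1],[0,0,0]],
    [0,[0,0,0],[0,0,0]],
  ],
)

```text
clock: 4.3
position: [0.5128, -0.0048, 0.0408]
ee_rot: [-3.1, 0.512, -0.0]
force: [-2.5, 0.0, 4.9]
width: 0.002
gripper_force: 2.8
```

Emit:
send_rows(
  increments=[
    [0,[0,0,0.1],[0,0,0]],
    [0,[0,0,0],[0,0,0]],
  ],
)

```text
clock: 4.5
position: [0.5128, -0.0048, 0.0404]
ee_rot: [-3.1, 0.512, -0.001]
force: [-4.7, 1.0, 14.0]
width: 0.006
gripper_force: 7.3
```

The force climbs steeply at 40.4 mm, so the paddle is on its stop. I'll go straight up and check.

Emit:
send_rows(
  increments=[
    [0,[0,0,-0.5],[0,0,0]],
    [0,[0,0,-1.5],[0,0,0]],
    [0,[0,0,-3],[0,0,0]],
    [0,[0,3,-3],[0,0,0]],
    [0,[0,4,0],[0,0,0]],
  ],
)

```text
clock: 5.0
position: [0.4935, -0.0701, 0.1233]
ee_rot: [-3.099, 0.505, -0.012]
force: [-0.4, -0.4, -0.2]
width: 0.009
gripper_force: 0.0
```

Emit:
send_rows(
  increments=[
    [0,[0,4,0],[0,0,0]],
    [0,[0,0,0],[0,0,0]],
  ],
)

```text
clock: 5.2
position: [0.4754, -0.115, 0.12]
ee_rot: [3.095, -0.523, 0.0]
force: [0.4, 0.7, 0.1]
width: 0.004
gripper_force: 0.0
```

Run:
```python
from h import *
to((.533,-.2055,.12),(.533,-.2055,.055))
p=arm.camera_params("wrist");w=arm.get_image("wrist")[:,:,::-1];np.savez("w2.npz",**p)
t=arm.get_image("scene")[:,:,::-1][150:240,190:330]
cv2.imwrite("pics/w2.png",w)
cv2.imwrite("pics/both.png",np.hstack([cv2.resize(w,(400,300)),cv2.resize(t,(400,300),interpolation=cv2.INTER_CUBIC)]))
```

```text
t 5.2 pos [ 0.4754 -0.115   0.12  ] w 0.004 F [0.38 0.69 0.07]
toolx [ 0.944 -0.329  0.001] z [-0.    -0.003 -1.   ]
to (0.533, -0.2055, 0.12) tool cm [8.41 6.65 0.02]
to (0.533, -0.2055, 0.055) tool cm [8.41 6.63 6.52]
```

View pics/both.png

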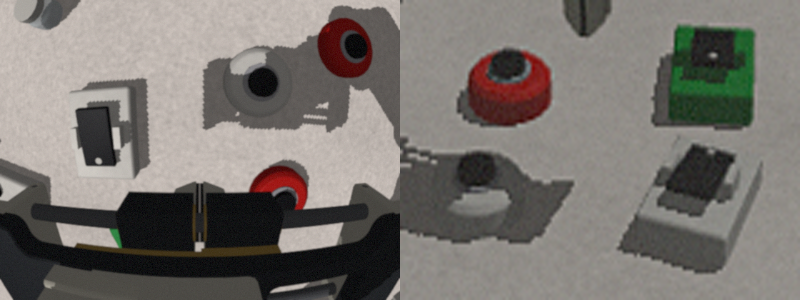

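The left half (wrist) shows the paddle at (96,137) with its dot at (98,160), and the button at (263,82). In the right half (scene), the paddle's far end is now raised and the dotted end is down. I'll verify the dot height from two positions and refine the button.

Run:
```python
from h import *
p=dict(np.load("w2.npz"));im=cv2.imread("pics/w2.png")
for k,(a,b,c,d),z in(("pad",(100,140,168,242),.044),("but",(340,88,395,142),.04)):
    g=cv2.cvtColor(im[b:d,a:c],cv2.COLOR_BGR2GRAY);m=(g<60).astype(np.uint8)
    cs,_=cv2.findContours(m,0,cv2.CHAIN_APPROX_NONE);cs=max(cs,key=cv2.contourArea)+np.array([a,b])
    r=cv2.minAreaRect(cs);print(k,np.round(r[0],1),np.round(r[1],1),ray("wrist",r[0],z,p).round(4))
    print([ray("wrist",q,z,p)[:2].round(4).tolist() for q in cv2.boxPoints(r)])
for z in(.038,.049):print("dot",z,ray("wrist",(137.5,224),z,p).round(4))
to((.533,-.2055,.06))
```

```text
pad [134.2 191.6] [85.1 46.8] [ 0.5395 -0.0172  0.044 ]
[[0.5779, -0.0053], [0.5666, -0.0455], [0.502, -0.0274], [0.5104, 0.0161]]
but [367.5 115. ] [42. 43.] [ 0.5338 -0.2053  0.04  ]
[[0.5533, -0.1945], [0.5445, -0.2268], [0.5139, -0.2171], [0.5235, -0.1847]]
dot 0.038 [ 0.5134 -0.0046  0.038 ]
dot 0.049 [ 0.5151 -0.0108  0.049 ]
t 5.3 pos [ 0.4773 -0.1101  0.1199] w 0.007 F [ 0.19  1.67 -0.2 ]
toolx [ 0.946 -0.324  0.001] z [ 0.001 -0.    -1.   ]
to (0.533, -0.2055, 0.06) tool cm [8.36 7.22 5.99]
```

At z 0.038 the dot casts to (0.513,-0.005), which matches its old position, so the dotted end is down and the box hasn't moved. The button is at (0.5338,-0.2053). I'll go there.

Emit:
send_rows(
  increments=[
    [0,[2.8,2.4,0],[0,0,0]],
    [0,[2.8,2.4,0],[0,0,0]],
    [0,[2.8,2.4,0],[0,0,0]],
    [0,[0,0,3],[0,0,0]],
    [0,[0,0,2.5],[0,0,0]],
  ],
)

```text
clock: 5.8
position: [0.5354, -0.204, 0.0639]
ee_rot: [-3.099, 0.512, -0.003]
force: [-1.3, 0.2, -0.1]
width: 0.008
gripper_force: 0.0
```

Emit:
send_rows(
  increments=[
    [0,[0,0,0],[0,0,0]],
    [0,[0,0,0],[0,0,0]],
  ],
)

```text
clock: 6.0
position: [0.5341, -0.2029, 0.0647]
ee_rot: [-3.099, 0.509, 0.001]
force: [1.3, -0.1, 1.8]
width: 0.005
gripper_force: 0.0
```

```bash
python3 -c "
from h import *
to((.5335,-.2052,.042),(.5335,-.2052,.032))"
```

```text
t 6.0 pos [ 0.5341 -0.2029  0.0647] w 0.005 F [ 1.32 -0.06  1.81]
toolx [ 0.947 -0.32  -0.001] z [-0.001  0.001 -1.   ]
to (0.5335, -0.2052, 0.042) tool cm [0.02 0.24 2.27]
to (0.5335, -0.2052, 0.032) tool cm [0.02 0.24 3.27]
```

Now down onto the button, gently.

Emit:
send_rows(
  increments=[
    [0,[0,0.2,1],[0,0,0]],
    [0,[0,0,1],[0,0,0]],
    [0,[0,0,0.3],[0,0,0]],
    [0,[0,0,0.2],[0,0,0]],
    [0,[0,0,0],[0,0,0]],
  ],
)

```text
clock: 6.5
position: [0.5328, -0.206, 0.0397]
ee_rot: [-3.1, 0.512, 0.001]
force: [-2.0, 0.0, 2.6]
width: 0.006
gripper_force: 1.1
```

Emit:
send_rows(
  increments=[
    [0,[0,0,0.15],[0,0,0]],
    [0,[0,0,0.15],[0,0,0]],
    [0,[0,0,0.15],[0,0,0]],
    [0,[0,0,0],[0,0,0]],
  ],
)

```text
clock: 6.9
position: [0.5331, -0.2061, 0.0353]
ee_rot: [3.1, -0.512, 0.0]
force: [-1.6, 0.9, 4.6]
width: 0.003
gripper_force: 2.3
```

Emit:
send_rows(
  increments=[
    [0,[0,0,0.15],[0,0,0]],
    [0,[0,0,0.1],[0,0,0]],
    [0,[0,0,0],[0,0,0]],
  ],
)

```text
clock: 7.2
position: [0.5331, -0.2061, 0.0328]
ee_rot: [3.1, -0.512, 0.0]
force: [-1.9, 1.5, 6.1]
width: 0.001
gripper_force: 2.9
```

Emit:
send_rows(
  increments=[
    [0,[0,0,0.1],[0,0,0]],
    [0,[0,0,0],[0,0,0]],
  ],
)

```text
clock: 7.4
position: [0.5332, -0.2061, 0.0323]
ee_rot: [3.1, -0.512, 0.0]
force: [-3.4, 1.0, 10.4]
width: 0.004
gripper_force: 4.8
```

The tip has reached 32.3 mm at about 10 N, so the button is fully down (about 7.7 of 8 mm). I'll retreat straight up and then back.

Emit:
send_rows(
  increments=[
    [0,[0,0,-0.5],[0,0,0]],
    [0,[0,0,-1.5],[0,0,0]],
    [0,[0,0,-3],[0,0,0]],
    [0,[0,0,-5],[0,0,0]],
    [0,[0,0,-5],[0,0,0]],
  ],
)

```text
clock: 7.9
position: [0.5327, -0.206, 0.1828]
ee_rot: [-3.099, 0.512, 0.002]
force: [1.1, -0.0, 0.7]
width: 0.004
gripper_force: 0.0
```

Emit:
send_rows(
  increments=[
    [0,[-4,2,0],[0,0,0]],
    [0,[-4,2,0],[0,0,0]],
    [0,[0,0,0],[0,0,0]],
    [0,[0,0,0],[0,0,0]],
  ],
)

```text
clock: 8.3
position: [0.4441, -0.2188, 0.1821]
ee_rot: [3.099, -0.514, 0.002]
force: [0.3, 0.5, 0.6]
width: 0.006
gripper_force: 0.0
```

Run:
```python
from h import *
to()
w=arm.get_image("wrist")[:,:,::-1]
t=arm.get_image("scene")[:,:,::-1][150:240,190:330]
cv2.imwrite("pics/end.png",np.hstack([cv2.resize(w,(400,300)),cv2.resize(t,(400,300),interpolation=cv2.INTER_CUBIC)]))
im=arm.get_image("top")[:,:,::-1]
o=cv2.imread("pics/top0.png");d=cv2.absdiff(im,o).max(2)
for k,(a,b,c,e),z in(("pad",(240,182,305,256),.044),("but",(342,203,390,250),.04)):
    m=(cv2.cvtColor(np.ascontiguousarray(im[b:e,a:c]),cv2.COLOR_BGR2GRAY)<50).astype(np.uint8)
    cs,_=cv2.findContours(m,0,cv2.CHAIN_APPROX_NONE);cs=max(cs,key=cv2.contourArea)+np.array([a,b]);r=cv2.minAreaRect(cs)
    print(k,r,ray("top",r[0],z).round(4))
```

```text
t 8.3 pos [ 0.4441 -0.2188  0.1821] w 0.006 F [0.31 0.55 0.65]
toolx [ 0.946 -0.323  0.001] z [ 0.001 -0.001 -1.   ]
pad ((270.4742126464844, 219.0670166015625), (20.318212509155273, 34.53378677368164), 21.037511825561523) [ 0.5383 -0.0144  0.044 ]
but ((362.0, 233.5), (31.0, 36.0), 90.0) [ 0.5149 -0.1984  0.04  ]
```

View pics/end.png

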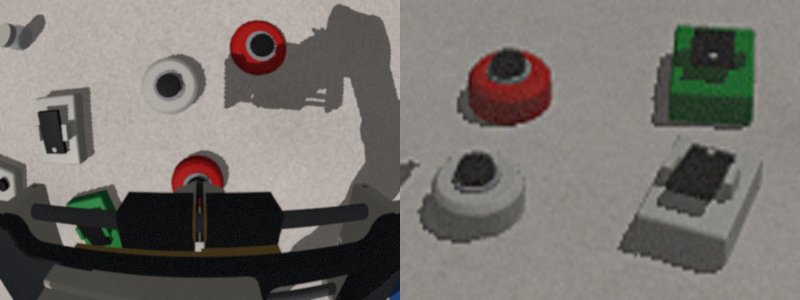

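In the final view the paddle is on, with its dotted end down and the box at the same top-view pixels as before. The puck (wrist 170,84) stands in place with its button up. The top-view button mask only picked up the arm, so I ignored it. The arm is about 0.14 m above everything.

```bash
python3 -c "
from cell import arm
print(arm.sign_off())"
```

```text
the job is handed in; nothing more can be done
None
```

The lamp paddle was rocked fully on, then the shutter button was pressed to about 7.7 of its 8 mm and sprang back up. The lamp box and puck look unmoved, nothing else was touched, and the job was handed in about 8.5 s in, with the arm clear; no verdict came back.

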